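# Fit the toothed drive wheel to the strip feeder

### The arm

A 6-joint arm with a two-finger parallel gripper is mounted at the origin on a cart in front of the work surface, level with it; the furniture and walls round the work are solid. World frame = base frame: x ahead of the robot, y to its left, z up, the work surface at z = 0. Lengths are in m, angles in rad, forces in N, time in s.
With the tool pointing down it reaches from about 0.25 to 0.775 m from the base axis. Payload 8.9 kg.
Tool frame: the origin (TCP) lies at the very end of the fingers, on their centre line; the grasp point (between the pads) lies robot.grip_depth behind it (robot.grip_depth is the distance from the TCP to the grasp point, in m); z points along the fingers, y is the line along which they close (so a half turn about z gives the same grasp; the last joint's range is limited). The gripper opens to 85 mm and grips with 20 to 120 N. Pads are 22 mm wide; open, the fingers measure 114 mm over their backs; the gripper's body (76 mm by 85 mm) begins 54 mm behind the grasp point. The pads swing forward as they close: fully open they stand 13 mm farther back than shut.
Start: joints at [-1.269, 0.291, -0.153, 1.127, 0, 1.431], TCP at [0.224, -0.475, 0.231] pointing down, gripper open.
Joint ranges: [-2.52, 2.52], [-0.91, 1.74], [-1.3, 1.37], [-1.96, 2.02], [-1.52, 1.47], [-3.14, 3.14]. Speed limits (rad/s): [2.22, 2.22, 2.79, 3.14, 3.14, 3.14].

### API

Orientations are given as a rotation vector (axis times angle).
In Python, from cell import robot gives the robot as it stands.
- The arm moves only by the tool step_arm, never from a script. Its argument "rows" is a list of rows, each a list of 7 numbers: the shift along the tool's x, y, z in cm, then the turn, a rotation vector about the tool's x, y, z in degrees, then the opening, from 0 (shut) to 1 (fully open). In form: [[dx, dy, dz, rx, ry, rz, hand], ...]. A call has exactly 10 rows; each row shifts and turns the commanded pose from where the row before left it, along the tool's axes as they then stand; what a row does not reach is not made up. A row lasts 1/12 s, in which the tool goes at most 41.7 mm and 7.16 degrees, less where a joint would pass 70% of its speed; a pose out of reach is approached as far as the arm can. A call with a gripper value outside its range is refused whole. The fingers move at their own pace and stop on an object; the grip force is fixed at half the most. Time passes only in rows, so rows that do not move let the fingers close, or fill a call up. It gives the time, the measured TCP pose, the force, the opening and the grip force at its end, in the units of the state.
- robot.get_state(): the state, without advancing time (a new reading comes with each control period).
- robot.get_image(name): name is "scene" or "side" or "wrist"; returns the picture (384x512x3 uint8, red, green, blue); there is no depth.
- robot.camera_params(name): a dict with "mtx" (3x3 intrinsics, pixels), "R" (3x3) and "t" (3): a world point X has camera coordinates R X + t; the wrist camera has in their place "tool_from_camera" (4x4, takes a point from camera to tool coordinates, whose origin is the TCP and whose axes are the flange's). Camera axes: x right, y down, z forward; pixel columns grow to the right and rows downward; lengths in m; the calibration is good to about 2 mm. A picture is of the moment at which its call begins: read the wrist's pose just before it. camera_params takes no time and is no camera call.
- robot.sign_off(): hands the job in; it is judged then, once.
The state is a dict: "time": time; "joint_pos": joint angles; "qvel": joint speeds; "tau": joint torques, N m; "tcp_pos": TCP position; "ee_rot": TCP orientation; "force": force on the tool from outside, world axes, zero at the start; "moment": the same for the moment, N m; "grip_width": finger opening in m; "grasp_force": force on a finger pad.
Only numpy, scipy, OpenCV 4.12 (cv2) and the standard library are available. Lean on these libraries where they do the work, as an engineer would, in place of code of your own. Each camera call takes 0.05 s, during which the arm holds its last target. There are 200 camera calls.

### The job

Slide the strip feeder's clear guard fully open, then take the toothed drive wheel out of the wheel rack and fit it to the feeder's drive socket: turn it until its splines drop into the socket's slots, push it straight down against the ejector spring until its collar sits fully home on the socket, and keep it pressed there. Finish while still holding it down, so that I can tighten the lock screw; the guard stays open, the two other wheels stay in the rack and nothing else on the bench gets pushed about.

Things in the scene. Friction and masses are not known exactly. Their poses are not given: they have to be found in the camera images.
- guard (a joint): clear plastic guard hood of the strip feeder, in m along its track: 0 shut (over the drive socket), 0.140 fully open at its stop; it slides along the feeder's +y with about 1.5 N of friction and stays where it is left
- guard_handle (a point): grip point on the guard's black upright handle blade: 50 mm wide along x, 11 mm thick along y (the sliding direction), 32 mm high; point 12 mm below its top, 20 mm above its foot. Axes are the feeder's. The hood is an open-ended tunnel 120 mm long (y), 114 mm wide, top 144 mm above the bench; the blade stands 44 mm toward +y from the hood's middle
- feeder: bench strip feeder, a grey fixed machine 132 mm deep (its x), 330 mm long (its y, -120 to +210 mm), aluminium deck 75 mm above the bench, a 34 mm high control head on the deck at y -119 to -81 mm. Origin at bench level on the drive axis. Low rolls and guides round the socket rise at most 22 mm above the deck
- socket_mouth (a point): centre of the drive socket's flat top face (51 mm diameter), 79 mm above the bench, z up. The socket is a round bore of 20 mm diameter with six slots 6.6 mm wide, 60 degrees apart, that reach 15 mm from the axis; x points along one slot. It stands at a different angle each time; its gearbox holds it (0.2 N m to turn it); slots greased
- ejector (a joint): spring ejector pin on the socket's floor, in m pressed down: 0 at rest (its top 20 mm below the socket's face), 0.010 when a wheel is fully home; spring force 6 N at rest, 11 N at home, so a wheel that is let go rides back up by about 10 mm
- drive_wheel_grip (a point): toothed steel drive wheel (14 coarse teeth, 52 mm over the teeth, about 0.24 kg): point on its axis in the hexagon head (26 mm across flats, 34 mm high), 13 mm below the top. Below this point: upper face of the 14 mm thick wheel at 21 mm, underside of the 36 mm collar at 39 mm, foot of the stem at 69 mm. z up; x is normal to a flat and points along a spline (splines lie under the flats)
- drive_wheel_collar (a point): centre of the underside of the drive wheel's collar, on the wheel's axis; it meets point socket_mouth when the wheel is fully home. Axes as at drive_wheel_grip
- drive_wheel: the same toothed drive wheel; origin at the foot of its stem, 69 mm below drive_wheel_grip; z up. The stem, 30 mm long: a tapered round nose (8 mm long, 17 mm diameter), then six splines 5 mm wide that reach 14 mm from the axis, 22 mm long, with slightly pointed ends. The nose enters the socket's bore; splines not in line with the slots rest on the socket's face
- plain_wheel_grip (a point): the same point of the plain wheel (smooth straight rim, 48 mm diameter, otherwise like the drive wheel); stays in the rack
- grooved_wheel_grip (a point): the same point of the grooved wheel (a V groove round its rim, 48 mm diameter, otherwise like the drive wheel); stays in the rack
- wheel_rack: fixed wooden block 210 mm long (its x), 64 mm wide, 46 mm high, origin under its middle; three round holes of 31 mm at x = -70, 0 and +70 mm in which the wheels stand loosely, stem down, collar on the block's top. Which wheel is in which hole changes
- meter: orange and black multimeter, 158x80x46 mm; origin in the middle of its underside; bystander
- spool: spool of solder, 56 diameter, 38 high mm; origin in the middle of its underside; bystander
- parts_cup: small dark open parts cup, 64 diameter, 40 high mm; origin in the middle of its underside; bystander
- tape: roll of filament tape lying flat, 130 diameter, 25 high mm; origin in the middle of its underside; bystander
- cell: single grey battery cell standing upright, 32 diameter, 72 high mm; origin in the middle of its underside; bystander
Not all that is in view belongs to the job. Leave any pink or turquoise look-alike of the drive_wheel alone.

How it is judged:
On the way, in this order (a step that is already met when the one before it is completed fails the run):
1. the guard has been slid fully open (value of joint guard above 0.125 m), for 0.2 s.
2. the toothed drive wheel has been lifted out of the rack (z of drive_wheel_collar in the frame of wheel_rack above 0.075 m and contact force between the fingers and drive_wheel above 1 N), for 0.1 s.
3. the drive wheel is meshed and pressed home in the socket (z of drive_wheel_collar in the frame of socket_mouth between -0.004 and 0.002 m and horizontal distance between drive_wheel_collar and socket_mouth below 0.003 m and angle between drive_wheel's own z axis and vertical below 0.06 rad and value of joint ejector above 0.008 m), for 0.3 s.
At the end, for the whole second after the job is handed in: The drive wheel's collar is on the socket's face (within 2 mm in height, 3 mm sideways, upright within 0.06 rad), the ejector is pressed in more than 8 of its 10 mm, the wheel is at rest and the fingers still push on it with more than 2 N, and the guard is open by more than 125 of 140 mm (all of step 3 and value of joint guard above 0.125 m and contact force between the fingers and drive_wheel above 2 N and linear speed of drive_wheel below 0.01 m/s); the arm keeps its last pose, push and grip.
It fails at once if the plain or the grooved wheel is pulled from its place in the rack (distance of any of plain_wheel_grip, grooved_wheel_grip from where it was at the start of the episode above 0.02 m).
It fails at once if something else lying on the bench is pushed away (more than 3 cm) (distance of any of meter, spool, parts_cup, tape, cell from where it was at the start of the episode above 0.03 m).
It also fails if it takes over 64 s, if anything falls off the work surface, if the arm or the gripper's body presses on something with over 40 N, if the wrist force passes 120 N, or if a joint passes its speed limit or range.

## Working session

There is one attempt and no reset: what is moved stays moved. The work goes in short steps, Python scripts to look and compute and a tool call to move; the robot and the scene stay as the last step left them, time stands still between calls to the robot, and variables do not carry over. Pictures are saved under pics/ and viewed, at most 10 in all, crops included, and the job is handed in when it is done.

Besides the shell and the picture viewer there is one more tool, called after "Call:" by a JSON object that holds its "name" and its "arguments". step_arm: Moves the arm, as the interface text tells. Its arguments: {"type":"object","properties":{"rows":{"type":"array","items":{"type":"array","items":{"type":"number"}}}},"required":["rows"]}

```bash
mkdir -p pics; ls; python3 - <<'E'
from cell import robot
import cv2,numpy as np
for n in ("scene","side","wrist"):
    s=robot.get_state(); im=robot.get_image(n); cv2.imwrite(f"pics/{n}0.png",im[:,:,::-1])
    p=robot.camera_params(n); print(n,{k:np.round(v,4).tolist() for k,v in p.items()})
print(s, robot.grip_depth)
E
```

```text
pics
scene {'mtx': [[406.7477, 0.0, 257.0931], [0.0, 406.7477, 192.949], [0.0, 0.0, 1.0]], 'R': [[0.8189, -0.5738, -0.011], [-0.3826, -0.5316, -0.7556], [0.4277, 0.623, -0.6549]], 't': [-0.4574, 0.2696, 1.2251]}
side {'mtx': [[412.8841, 0.0, 258.9154], [0.0, 412.8841, 186.15], [0.0, 0.0, 1.0]], 'R': [[0.9971, -0.0756, 0.0035], [-0.0502, -0.6953, -0.7169], [0.0567, 0.7147, -0.6971]], 't': [-0.5286, 0.0748, 1.3629]}
wrist {'mtx': [[301.6135, 0.0, 257.5851], [0.0, 301.6135, 187.7618], [0.0, 0.0, 1.0]], 'tool_from_camera': [[0.0019, -0.9627, -0.2706, 0.0694], [1.0, 0.0017, 0.0011, -0.0002], [-0.0006, -0.2706, 0.9627, -0.1425], [0.0, 0.0, 0.0, 1.0]]}
{'time': 0.1, 'joint_pos': array([-1.26926852e+00,  2.91240591e-01, -1.54064470e-01,  1.12670231e+00,
        1.77232504e-05,  1.43149091e+00]), 'qvel': array([-2.56326363e-04, -3.32208820e-04,  5.84862530e-04,  8.85607867e-04,
       -2.40297259e-04,  5.19848232e-05]), 'tau': array([ 1.76766895e-03, -5.37977600e+01,  3.31917965e+01,  9.31172777e-03,
       -1.54733398e-04,  1.64742750e-05]), 'tcp_pos': array([ 0.22389932, -0.47441704,  0.230776  ]), 'ee_rot': array([-3.06440711e+00, -6.86601561e-01,  1.26332598e-04]), 'force': array([ 0.29695168,  0.09310624, -0.26835043]), 'moment': array([ 0.05326884, -0.0510437 ,  0.02658019]), 'grasp_force': 0.0, 'grip_width': 0.08567536881452742} 0.0187
```

View pics/scene0.png

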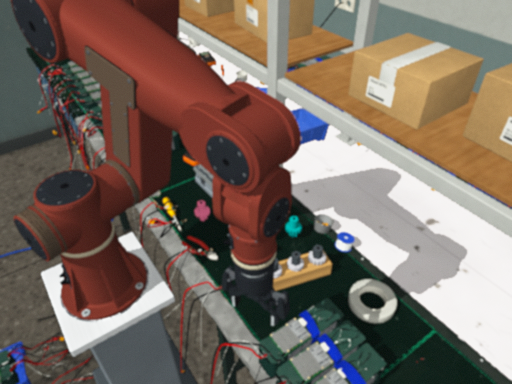

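View pics/side0.png

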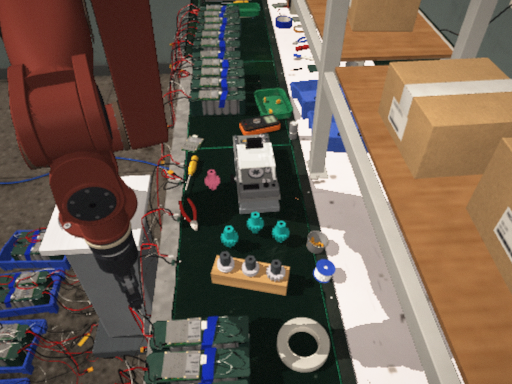

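```bash
cat > h.py <<'E'
from cell import robot
import cv2,numpy as np
from scipy.spatial.transform import Rotation as Ro
def ray(n,uv,s=None):
    p=robot.camera_params(n); d=np.linalg.inv(p["mtx"])@np.array([*uv,1.])
    if n!="wrist":
        R=np.array(p["R"]); return -R.T@p["t"], R.T@d
    T=np.array(p["tool_from_camera"]); W=np.eye(4); W[:3,:3]=Ro.from_rotvec(s["ee_rot"]).as_matrix(); W[:3,3]=s["tcp_pos"]; M=W@T
    return M[:3,3],M[:3,:3]@d
def atz(n,uv,z,s=None):
    o,d=ray(n,uv,s); return np.round(o+d*(z-o[2])/d[2],4)
def tri(obs):  # [(n,uv,s)]
    A=np.zeros((3,3));b=np.zeros(3)
    for n,uv,s in obs:
        o,d=ray(n,uv,s); d=d/np.linalg.norm(d); P=np.eye(3)-np.outer(d,d); A+=P;b+=P@o
    return np.round(np.linalg.solve(A,b),4)
def proj(n,X,s):
    p=robot.camera_params(n)
    if n=="wrist":
        T=np.array(p["tool_from_camera"]); W=np.eye(4); W[:3,:3]=Ro.from_rotvec(s["ee_rot"]).as_matrix(); W[:3,3]=s["tcp_pos"]
        c=(np.linalg.inv(W@T)@np.array([*X,1.]))[:3]
    else: c=np.array(p["R"])@X+p["t"]
    q=np.array(p["mtx"])@c; return np.round(q[:2]/q[2],1)
def totool(dX,s): # world shift -> tool cm
    return np.round(Ro.from_rotvec(s["ee_rot"]).as_matrix().T@np.array(dX)*100,2)
E
python3 - <<'E'
from h import *
im=cv2.imread("pics/side0.png")[120:300,175:345]
w=cv2.imread("pics/wrist0.png")
a=cv2.resize(im,None,fx=3.3,fy=3.3,interpolation=cv2.INTER_CUBIC)[:600]
cv2.imwrite("pics/s1.png",a)
for n,uv,z in [("rackL",(213,263),.046),("rackR",(288,270),.046),("feeder near L",(237,190),.075),("feedernear R",(280,188),.075),("far L",(234,139),.109),("farR",(273,136),.109)]:
    print(n,atz("side",uv,z))
E
```

```text
rackL [ 0.3801 -0.2765  0.046 ]
rackR [ 0.5865 -0.3149  0.046 ]
feeder near L [ 0.4579 -0.0206  0.075 ]
feedernear R [ 0.5963 -0.0214  0.075 ]
far L [0.4568 0.2014 0.109 ]
farR [0.5958 0.2089 0.109 ]
```

View pics/s1.png

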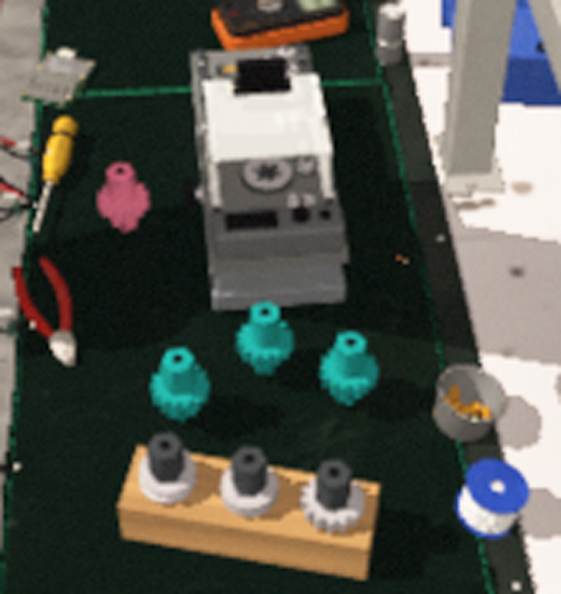

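```bash
python3 - <<'E'
from h import *
o=lambda x,y:(175+x/3.3,120+y/3.3)
s=robot.get_state()
for n,q,z in [("socket",(267,173),.079),("blade top c",(262,63),.176),("drive head top",(335,468),.046+.039+.013),("groove?",(250,455),.098),("plain?",(166,441),.098),("rack corners",(135,445),.046),("",(380,486),.046),("",(368,578),.0),("",(120,540),0),
 ("deck nearL",(208,262),.075),("deck nearR",(345,255),.075),("front L",(212,304),0),("front R",(345,298),0),("farL",(195,52),.075),("farR",(310,47),.075),("blade L",(234,72),.16),("bladeR",(292,72),.16),("teal",(265,308),.1),("teal",(352,340),.1),("teal",(178,355),.1),("cell",(390,8),.072),("meter",(290,10),.046),("spool",(495,480),.038),("cup",(470,380),.04)]:
    print(n,atz("side",o(*q),z))
M=Ro.from_rotvec(s["ee_rot"]).as_matrix();print(M.round(3))
E
```

```text
socket [0.5238 0.054  0.079 ]
blade top c [0.5229 0.1093 0.176 ]
drive head top [ 0.5521 -0.3222  0.098 ]
groove? [ 0.4847 -0.3045  0.098 ]
plain? [ 0.4171 -0.2855  0.098 ]
rack corners [ 0.3883 -0.2491  0.046 ]
 [ 0.5936 -0.3064  0.046 ]
 [ 0.5785 -0.3651  0.    ]
 [ 0.3723 -0.3133  0.    ]
deck nearL [ 0.4595 -0.0626  0.075 ]
deck nearR [ 0.5902 -0.0627  0.075 ]
front L [ 0.4617 -0.0483  0.    ]
front R [ 0.5945 -0.0499  0.    ]
farL [0.4579 0.265  0.075 ]
farR [0.5872 0.265  0.075 ]
blade L [0.4953 0.1173 0.16  ]
bladeR [0.5532 0.1132 0.16  ]
teal [ 0.5079 -0.1474  0.1   ]
teal [ 0.581  -0.1904  0.1   ]
teal [ 0.4291 -0.1964  0.1   ]
cell [0.6879 0.3371 0.072 ]
meter [0.5743 0.3777 0.046 ]
spool [ 0.6932 -0.3021  0.038 ]
cup [ 0.6907 -0.1944  0.04  ]
[[ 0.904  0.427 -0.   ]
 [ 0.427 -0.904  0.001]
 [ 0.    -0.001 -1.   ]]
```

Call:
{"name": "step_arm", "arguments": {"rows": [[3.5,-0.05,-0.2,0,0,0,1],[3.5,-0.05,-0.2,0,0,0,1],[3.5,-0.05,-0.2,0,0,0,1],[3.5,-0.05,-0.2,0,0,0,1],[3.5,-0.05,-0.2,0,0,0,1],[3.5,-0.05,-0.2,0,0,0,1],[3.5,-0.05,-0.2,0,0,0,1],[3.5,-0.05,-0.2,0,0,0,1],[3.5,-0.05,-0.2,0,0,0,1],[3.5,-0.05,-0.2,0,0,0,1]]}}

```text
time: 0.98
tcp_pos: [0.5397, -0.3198, 0.2511]
ee_rot: [-3.065, -0.687, 0.001]
force: [0.3, -2.1, 0.0]
grip_width: 0.0852
grasp_force: 0.0
```

Call:
{"name": "step_arm", "arguments": {"rows": [[0,0,0,0,0,6.3,1],[0,0,0,0,0,6.3,1],[0,0,0,0,0,6.3,1],[0,0,0,0,0,6.3,1],[0,0,0,0,0,0,1],[0,0,0,0,0,0,1],[0,0,0,0,0,0,1],[0,0,0,0,0,0,1],[0,0,0,0,0,0,1],[0,0,0,0,0,0,1]]}}

```text
time: 1.82
tcp_pos: [0.5384, -0.321, 0.2513]
ee_rot: [-3.142, -0.003, 0.0]
force: [-0.5, -0.5, -0.0]
grip_width: 0.0855
grasp_force: 0.0
```

```bash
python3 - <<'E'
from h import *
s=robot.get_state(); im=robot.get_image("wrist")[:,:,::-1]; np.save("w1.npy",s,allow_pickle=True)
cv2.imwrite("pics/w1.png",im); print(s["tcp_pos"],s["joint_pos"],Ro.from_rotvec(s["ee_rot"]).as_matrix().round(3))
print(proj("wrist",(.552,-.322,.098),s))
cv2.imwrite("pics/w1b.png",cv2.resize(im[:,:],(768,576),interpolation=cv2.INTER_CUBIC))
E
```

```text
[ 0.5383619  -0.32099634  0.2513112 ] [-6.54241564e-01  4.82093720e-01  1.86985175e-01  1.27571283e+00
  3.24346976e-05  2.48546091e+00] [[ 1.     0.002 -0.   ]
 [ 0.002 -1.     0.   ]
 [-0.    -0.    -1.   ]]
[258.9 161.1]
```

View pics/w1b.png

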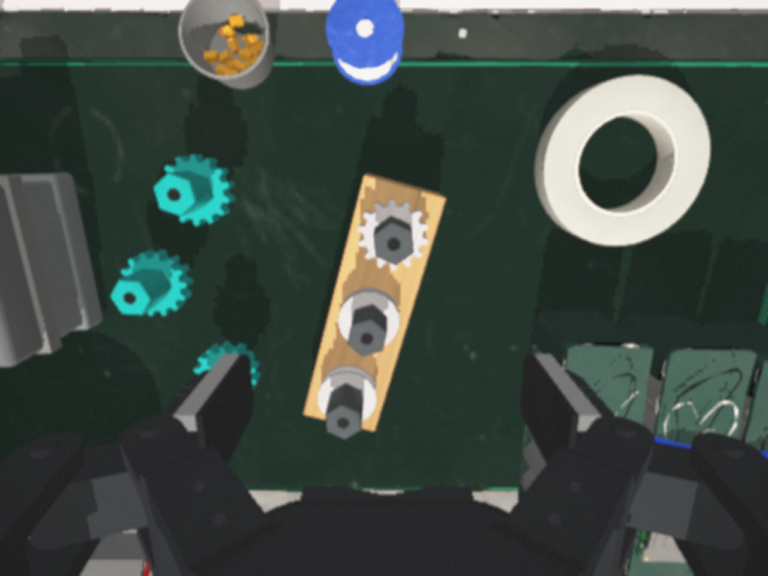

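```bash
python3 - <<'E'
from h import *
im=cv2.imread("pics/w1.png")[130:186,232:292]
cv2.imwrite("pics/w1c.png",cv2.resize(im,None,fx=10,fy=10,interpolation=cv2.INTER_CUBIC))
E
```

```text
(no output)
```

View pics/w1c.png

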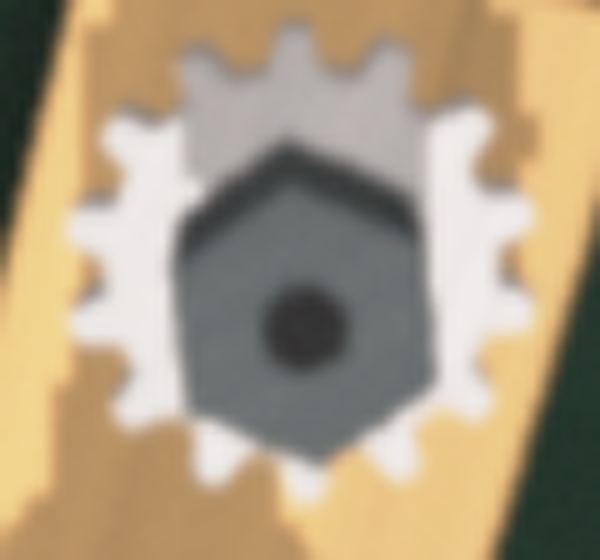

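```bash
python3 - <<'E'
from h import *
s=np.load("w1.npy",allow_pickle=True).item()
V=[(180,248),(292,178),(418,240),(433,380),(320,462),(190,408)]
P=np.array([atz("wrist",(232+x/10-.45,130+y/10-.45),.098,s)[:2] for x,y in V]); c=P.mean(0); print(P,c,atz("wrist",(232+30.3-.45,130+32.8-.45),.098,s))
d=P-c; r=np.hypot(*d.T); a=np.degrees(np.arctan2(d[:,1],d[:,0])); print(r*1000,a,a%60, "vertex angle mod60",np.degrees(np.angle(np.exp(6j*np.radians(a)).mean()))/6)
im=robot.get_image("side"); st=robot.get_state(); print(st["time"])
cv2.imwrite("pics/s2.png",im[:,:,::-1])
E
```

```text
[[ 0.5588 -0.3127]
 [ 0.5657 -0.3237]
 [ 0.5596 -0.3362]
 [ 0.5456 -0.338 ]
 [ 0.5371 -0.3268]
 [ 0.5426 -0.3137]] [ 0.55156667 -0.32518333] [ 0.5508 -0.3249  0.098 ]
[14.42756813 14.21096017 13.63456596 14.13746991 14.55671857 14.56942194] [  59.91031376    5.99141978  -53.90053706 -114.96384562 -173.62358637
  127.98420593] [59.91031376  5.99141978  6.09946294  5.03615438  6.37641363  7.98420593] vertex angle mod60 5.272484774413756
1.9167
```

Call:
{"name": "step_arm", "arguments": {"rows": [[-0.15,-3.8,0,0,0,0,0],[-0.15,-3.8,0,0,0,0,0],[-0.15,-3.8,0,0,0,0,0],[-0.15,-3.8,0,0,0,0,0],[-0.15,-3.8,0,0,0,0,0],[-0.15,-3.8,0,0,0,0,0],[-0.15,-3.8,0,0,0,0,0],[-0.15,-3.8,0,0,0,0,0],[-0.15,-3.8,0,0,0,0,0],[-0.15,-3.8,0,0,0,0,0]]}}

```text
time: 2.75
tcp_pos: [0.5227, 0.0608, 0.2516]
ee_rot: [3.142, 0.002, 0.001]
force: [1.1, 0.3, 0.1]
grip_width: 0.0001
grasp_force: 0.0
```

Call:
{"name": "step_arm", "arguments": {"rows": [[0,0,0,0,0,0,0],[0,0,1.2,0,0,0,0],[0,0,1.2,0,0,0,0],[0,0,1.2,0,0,0,0],[0,0,1.2,0,0,0,0],[0,0,1.2,0,0,0,0],[0,0,1.2,0,0,0,0],[0,0,1.2,0,0,0,0],[0,0,0.9,0,0,0,0],[0,0,0,0,0,0,0]]}}

```text
time: 3.58
tcp_pos: [0.522, 0.0588, 0.1567]
ee_rot: [-3.142, -0.002, 0.004]
force: [0.3, 0.2, -0.4]
grip_width: 0.0002
grasp_force: 0.0
```

```bash
python3 - <<'E'
from h import *
s=robot.get_state(); im=robot.get_image("side")[:,:,::-1]; im2=robot.get_image("wrist")[:,:,::-1]
a=cv2.resize(im[110:220,200:310],(400,400),interpolation=cv2.INTER_CUBIC)
b=cv2.resize(im2,(400,300)); cv2.imwrite("pics/g1.png",np.hstack([a,np.vstack([b,np.zeros((100,400,3),np.uint8)])]))
E
```

```text
(no output)
```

View pics/g1.png

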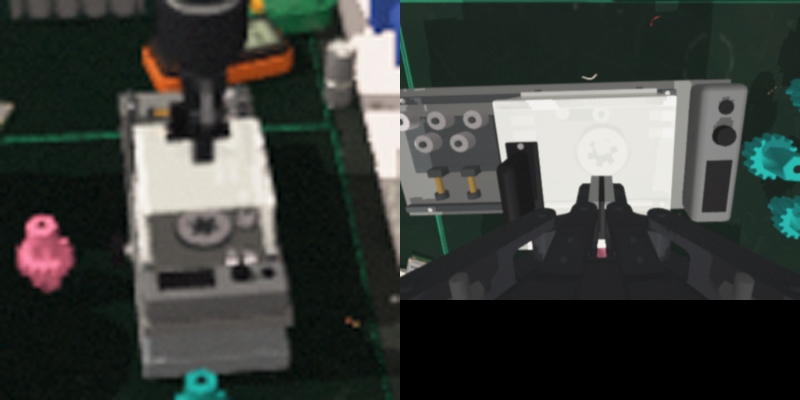

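Call:
{"name": "step_arm", "arguments": {"rows": [[0,-1.2,0,0,0,0,0],[0,-1.2,0,0,0,0,0],[0,-1.2,0,0,0,0,0],[0,-1.2,0,0,0,0,0],[0,-1.2,0,0,0,0,0],[0,-1.2,0,0,0,0,0],[0,-1.2,0,0,0,0,0],[0,-1.2,0,0,0,0,0],[0,-1.2,0,0,0,0,0],[0,-1.2,0,0,0,0,0]]}}

```text
time: 4.52
tcp_pos: [0.5214, 0.128, 0.1604]
ee_rot: [-3.095, -0.121, 0.003]
force: [0.6, -2.2, -0.3]
grip_width: -0.0002
grasp_force: 0.9
```

Call:
{"name": "step_arm", "arguments": {"rows": [[0,-0.5,0,0,0,0,0],[0,-0.5,0,0,0,0,0],[0,-0.5,0,0,0,0,0],[0,-0.5,0,0,0,0,0],[0,-0.5,0,0,0,0,0],[0,-0.5,0,0,0,0,0],[0,-0.3,0,0,0,0,0],[0,-0.3,0,0,0,0,0],[0,0,0,0,0,0,0],[0,0,0,0,0,0,0]]}}

```text
time: 5.35
tcp_pos: [0.5198, 0.1463, 0.1623]
ee_rot: [-3.078, -0.16, 0.005]
force: [-0.1, 0.3, -0.6]
grip_width: -0.0
grasp_force: 0.0
```

Call:
{"name": "step_arm", "arguments": {"rows": [[0,1.0,0.3,0,0,0,0],[0,0.5,0.3,0,0,-7,0],[0,0,0,0,0,-7,0],[0,0,0,0,0,-7,0],[0,0,0,0,0,-7,0],[0,0,0,0,0,-7,0],[0,0,0,0,0,-7,0],[0,0,0,0,0,-7,0],[0,0,0,0,0,-7,0],[0,0,0,0,0,-7,0]]}}

```text
time: 6.18
tcp_pos: [0.5213, 0.1309, 0.1551]
ee_rot: [-2.542, -1.755, -0.044]
force: [-0.2, -0.6, -0.5]
grip_width: 0.0
grasp_force: 0.0
```

Call:
{"name": "step_arm", "arguments": {"rows": [[0,0,0,0,0,-7,0],[0,0,0,0,0,-7,0],[0,0,0,0,0,-7,0],[0,0,0,0,0,0,0],[0.5,0,0,0,0,0,0],[0.5,0,0,0,0,0,0],[0.5,0,0,0,0,0,0],[0.5,0,0,0,0,0,0],[0.5,0,0,0,0,0,0],[0.5,0,0,0,0,0,0]]}}

```text
time: 7.02
tcp_pos: [0.5212, 0.1619, 0.157]
ee_rot: [-2.19, -2.187, -0.057]
force: [0.1, -1.7, -2.5]
grip_width: 0.0002
grasp_force: 0.9
```

Call:
{"name": "step_arm", "arguments": {"rows": [[0.5,0,0,0,0,0,0],[0.5,0,0,0,0,0,0],[0.5,0,0,0,0,0,0],[0.5,0,0,0,0,0,0],[0.5,0,0,0,0,0,0],[0.5,0,0,0,0,0,0],[0.5,0,0,0,0,0,0],[0.5,0,0,0,0,0,0],[0.5,0,0,0,0,0,0],[0.5,0,0,0,0,0,0]]}}

```text
time: 7.85
tcp_pos: [0.5215, 0.2118, 0.1601]
ee_rot: [-2.19, -2.187, -0.058]
force: [-0.9, -1.9, -0.2]
grip_width: 0.0002
grasp_force: 0.9
```

```bash
python3 - <<'E'
from h import *
s=robot.get_state(); print(s["force"],s["tcp_pos"],s["joint_pos"].round(2),Ro.from_rotvec(s["ee_rot"]).as_matrix().round(3))
im=robot.get_image("side")[:,:,::-1]; im2=robot.get_image("wrist")[:,:,::-1]
a=cv2.resize(im[100:210,200:310],(400,400),interpolation=cv2.INTER_CUBIC)
b=cv2.resize(im2,(400,300)); cv2.imwrite("pics/g2.png",np.hstack([a,np.vstack([b,np.zeros((100,400,3),np.uint8)])]))
E
```

```text
[-0.88173594 -1.86215301 -0.16858544] [0.52145407 0.21184103 0.16012546] [ 0.22  0.4  -0.19  0.97  0.06  1.79] [[ 0.002  1.    -0.006]
 [ 0.998 -0.001  0.059]
 [ 0.059 -0.006 -0.998]]
```

Call:
{"name": "step_arm", "arguments": {"rows": [[0.3,0,0.02,0,0,0,0],[0.3,0,0.02,0,0,0,0],[0.3,0,0.02,0,0,0,0],[0.3,0,0.02,0,0,0,0],[0.2,0,0.02,0,0,0,0],[0.2,0,0.02,0,0,0,0],[0.1,0,0,0,0,0,0],[0.1,0,0,0,0,0,0],[0,0,0,0,0,0,0],[0,0,0,0,0,0,0]]}}

```text
time: 8.78
tcp_pos: [0.5215, 0.2262, 0.16]
ee_rot: [-2.195, -2.188, -0.051]
force: [-1.6, -17.1, 5.5]
grip_width: -0.0002
grasp_force: 8.8
```

Call:
{"name": "step_arm", "arguments": {"rows": [[-0.5,0,0,0,0,0,0],[-1,0,-0.5,0,0,0,0],[-2,0,-1,0,-3.3,0,0.5],[-2,0,-1,0,0,0,1],[-2,0,-1,0,0,0,1],[-2,0,-1,0,0,0,1],[-2,0,-1,0,0,0,1],[-3,0,-1,0,0,0,1],[-2.5,0,0,0,0,0,1],[0,0,0,0,0,0,1]]}}

```text
time: 9.62
tcp_pos: [0.5223, 0.0549, 0.2237]
ee_rot: [-2.223, -2.215, 0.004]
force: [0.5, -0.1, -0.6]
grip_width: 0.085
grasp_force: 0.0
```

```bash
python3 - <<'E'
from h import *
import time
s=robot.get_state(); np.save("w2.npy",s,allow_pickle=True)
im=robot.get_image("wrist")[:,:,::-1]; im2=robot.get_image("side")[:,:,::-1]
cv2.imwrite("pics/w2.png",im); print(s["tcp_pos"],Ro.from_rotvec(s["ee_rot"]).as_matrix().round(3))
u=proj("wrist",(.524,.054,.079),s); print(u)
x,y=u.round().astype(int); x0=max(x-55,0);y0=max(y-55,0); print(x0,y0)
c=cv2.resize(im[y0:y0+110,x0:x0+110],(550,550),interpolation=cv2.INTER_CUBIC)
b=cv2.resize(im2[100:210,225:295],(245,385),interpolation=cv2.INTER_CUBIC); b2=np.zeros((550,245,3),np.uint8); b2[:385]=b
b2[385:549]=cv2.resize(im,(245,164))
cv2.imwrite("pics/w2c.png",np.hstack([c,b2]))
E
```

```text
[0.52231939 0.05488661 0.22370322] [[ 0.004  1.    -0.004]
 [ 1.    -0.004  0.001]
 [ 0.001 -0.004 -1.   ]]
[259.  177.1]
204 122
```

View pics/w2c.png

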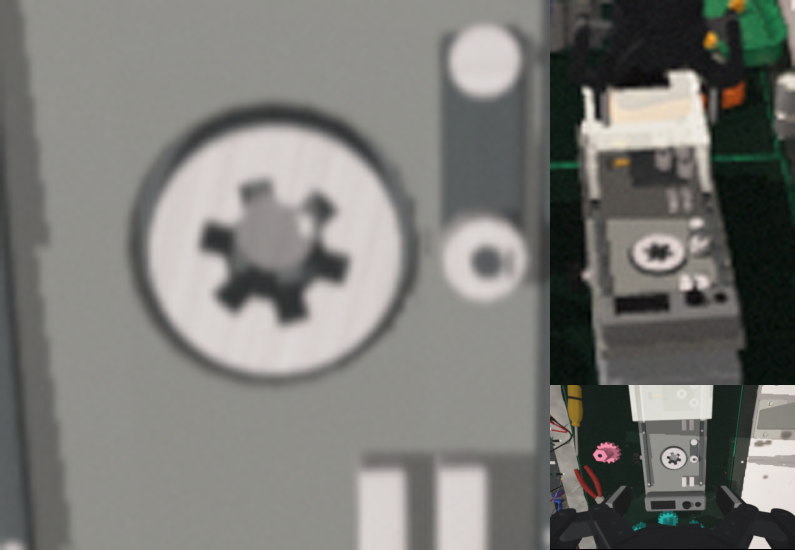

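```bash
python3 - <<'E'
from h import *
s=np.load("w2.npy",allow_pickle=True).item(); im=cv2.imread("pics/w2.png")
V=[(255,187),(325,205),(346,268),(292,316),(230,302),(204,238)]
P=np.array([atz("wrist",(204+x/5-.4,122+y/5-.4),.079,s)[:2] for x,y in V]); c=P.mean(0);d=P-c
a=np.arctan2(d[:,1],d[:,0]);print(c,np.hypot(*d.T)*1e3,np.degrees(a)%60,np.degrees(np.angle(np.exp(6j*a).mean()))/6)
g=cv2.cvtColor(im,cv2.COLOR_BGR2GRAY)[122:232,204:314]; m=cv2.inRange(g,175,255)
n,l,st,ce=cv2.connectedComponentsWithStats(m)
k=1+np.argmax(st[1:,4]);print(st[k],ce[k])
cn=max(cv2.findContours((l==k).astype(np.uint8),cv2.RETR_EXTERNAL,cv2.CHAIN_APPROX_NONE)[0],key=len)[:,0]
Q=np.array([atz("wrist",(204+x,122+y),.079,s)[:2] for x,y in cn])
A=np.c_[2*Q,np.ones(len(Q))]; sol=np.linalg.lstsq(A,(Q**2).sum(1),rcond=None)[0];cc=sol[:2];print("circle",cc,np.sqrt(sol[2]+cc@cc))
# dark phase at annulus
T=np.radians(np.arange(0,360,1))
for r in (.012,.013,.014):
  v=[]
  for t in T:
    u=proj("wrist",(cc[0]+r*np.cos(t),cc[1]+r*np.sin(t),.079),s); v.append(cv2.getRectSubPix(im[:,:,1].copy(),(1,1),(float(u[0]),float(u[1])))[0,0])
  v=np.array(v,float); print(r,np.degrees(np.angle(((v.mean()-v)*np.exp(6j*T)).sum()))/6)
E
```

```text
[0.52363333 0.05888333] [13.59796758 13.49400072 14.18396003 13.09725374 13.32233922 14.15843879] [46.81359349 44.8498804  47.85822137 44.44296594 47.89024697 47.69797471] -13.404893605009072
[  30   26   50   48 1333] [54.47861965 49.4036009 ]
circle [0.52345082 0.05894338] 0.023730815362698294
0.012 -14.095996198686505
0.013 -14.156985848969667
0.014 -14.170441367231016
```

Call:
{"name": "step_arm", "arguments": {"rows": [[-3.8,0.29,0,0,0,0,1],[-3.8,0.29,0,0,0,0,1],[-3.8,0.29,0,0,0,0,1],[-3.8,0.29,0,0,0,0,1],[-3.8,0.29,0,0,0,0,1],[-3.8,0.29,0,0,0,0,1],[-3.8,0.29,0,0,0,0,1],[-3.8,0.29,0,0,0,0,1],[-3.8,0.29,0,0,0,0,1],[-3.8,0.29,0,0,0,0,1]]}}

```text
time: 10.55
tcp_pos: [0.5507, -0.3223, 0.2219]
ee_rot: [-2.217, -2.218, 0.004]
force: [0.5, 0.0, 0.1]
grip_width: 0.0857
grasp_force: 0.0
```

Call:
{"name": "step_arm", "arguments": {"rows": [[0,0,0,0,0,7,1],[0,0,0,0,0,7,1],[0,0,0,0,0,7,1],[0,0,0,0,0,7,1],[0,0,0,0,0,7,1],[0,0,0,0,0,7,1],[0,0,0,0,0,7,1],[0,0,0,0,0,7,1],[0,0,0,0,0,7,1],[0,0,0,0,0,7,1]]}}

```text
time: 11.38
tcp_pos: [0.5509, -0.3203, 0.2218]
ee_rot: [-3.092, -0.536, 0.009]
force: [-0.6, -0.7, 0.4]
grip_width: 0.0855
grasp_force: 0.0
```

Call:
{"name": "step_arm", "arguments": {"rows": [[0,0,0,0,0,7,1],[0,0,0,0,0,7,1],[0,0,0,0,0,0.5,1],[0,0,0.5,0,0,0,1],[0,0,1,0,0,0,1],[0,0,1,0,0,0,1],[0,0,1,0,0,0,1],[0,0,1,0,0,0,1],[0,0,0,0,0,0,1],[0,0,0,0,0,0,1]]}}

```text
time: 12.22
tcp_pos: [0.5495, -0.3211, 0.176]
ee_rot: [-3.135, -0.149, 0.012]
force: [0.2, 0.4, -0.2]
grip_width: 0.0852
grasp_force: 0.0
```

```bash
python3 - <<'E'
from h import *
s=robot.get_state(); np.save("w3.npy",s,allow_pickle=True)
im=robot.get_image("wrist")[:,:,::-1].copy(); cv2.imwrite("pics/w3.png",im); M=Ro.from_rotvec(s["ee_rot"]).as_matrix(); print(s["tcp_pos"],M.round(3),s["joint_pos"].round(2))
u=proj("wrist",(.5512,-.325,.098),s); print(u)
x,y=u.round().astype(int); x0=x-50;y0=y-50; print(x0,y0)
cv2.imwrite("pics/w3c.png",cv2.resize(im[y0:y0+100,x0:x0+100],(600,600),interpolation=cv2.INTER_CUBIC))
E
```

```text
[ 0.54948646 -0.32114912  0.17602577] [[ 0.995  0.095 -0.008]
 [ 0.095 -0.995  0.002]
 [-0.007 -0.003 -1.   ]] [-0.64  0.54  0.09  1.12 -0.    2.4 ]
[263.4 194.6]
213 145
```

View pics/w3c.png

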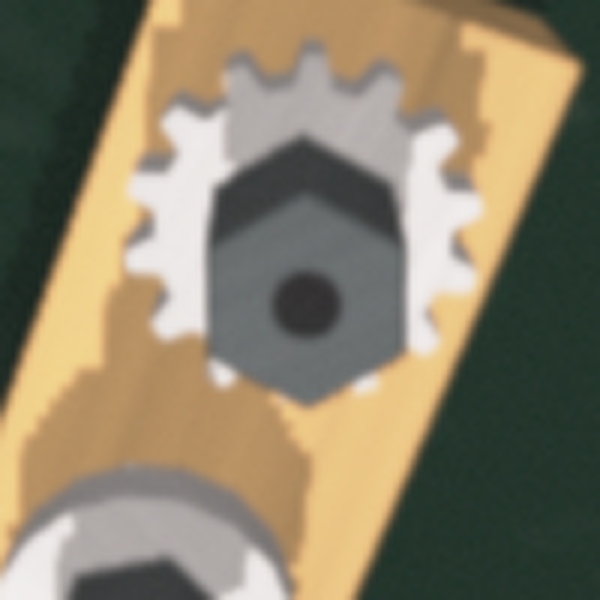

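```bash
python3 - <<'E'
from h import *
s=np.load("w3.npy",allow_pickle=True).item()
V=[(208,248),(308,193),(405,240),(405,355),(308,407),(210,355)]
P=np.array([atz("wrist",(213+x/6-.42,145+y/6-.42),.098,s)[:2] for x,y in V]);c=P.mean(0);d=P-c;a=np.arctan2(d[:,1],d[:,0])
h=atz("wrist",(213+307/6-.42,145+304/6-.42),.098,s)
print(c,h,np.hypot(*d.T)*1e3,np.degrees(np.angle(np.exp(6j*a).mean()))/6)
print(totool([*(c-s["tcp_pos"][:2]),0],s))
E
```

```text
[ 0.55113333 -0.32533333] [ 0.5507 -0.3253  0.098 ] [14.39556259 14.12971652 14.68033454 14.57413996 14.41869928 14.50823521] 6.4445828960263745
[ 0.12  0.43 -0.  ]
```

Call:
{"name": "step_arm", "arguments": {"rows": [[0.1,0.43,0,0,0.4,0,1],[0,0,1.5,0,0,0,1],[0,0,1.5,0,0,0,1],[0,0,1.5,0,0,0,1],[0,0,1.5,0,0,0,1],[0,0,1.5,0,0,0,1],[0,0,1.0,0,0,0,1],[0,0,1.0,0,0,0,1],[0,0,0.8,0,0,0,1],[0,0,0,0,0,0,1]]}}

```text
time: 13.1
tcp_pos: [0.5509, -0.3251, 0.0726]
ee_rot: [-3.135, -0.149, 0.001]
force: [-0.2, 0.7, -0.9]
grip_width: 0.0857
grasp_force: 0.0
```

Call:
{"name": "step_arm", "arguments": {"rows": [[0,0,0.1,0,0,0,0],[0,0,0,0,0,0,0],[0,0,0,0,0,0,0],[0,0,0,0,0,0,0],[0,0,0,0,0,0,0],[0,0,0,0,0,0,0],[0,0,0,0,0,0,0],[0,0,0,0,0,0,0],[0,0,0,0,0,0,0],[0,0,0,0,0,0,0]]}}

```text
time: 13.93
tcp_pos: [0.5518, -0.3257, 0.0737]
ee_rot: [-3.137, -0.149, -0.002]
force: [-0.3, 1.2, 5.2]
grip_width: 0.025
grasp_force: 59.2
```

Call:
{"name": "step_arm", "arguments": {"rows": [[0,0,-0.5,0,0,0,0],[0,0,-1,0,0,0,0],[0,0,-1.5,0,0,0,0],[0,0,-1.5,0,0,0,0],[0,0,-1.5,0,0,0,0],[0,0,-1.5,0,0,0,0],[0,0,-1.5,0,0,0,0],[0,0,-1.5,0,0,0,0],[0,0,-1.5,0,0,0,0],[0,0,0,0,0,0,0]]}}

```text
time: 14.77
tcp_pos: [0.5526, -0.3266, 0.1966]
ee_rot: [3.137, 0.149, 0.007]
force: [0.4, 0.6, -2.2]
grip_width: 0.0248
grasp_force: 59.4
```

```bash
python3 - <<'E'
from h import *
s=robot.get_state(); np.save("w4.npy",s,allow_pickle=True)
im=robot.get_image("wrist")[:,:,::-1].copy(); im2=robot.get_image("side")[:,:,::-1]; cv2.imwrite("pics/w4.png",im);cv2.imwrite("pics/s4.png",im2); M=Ro.from_rotvec(s["ee_rot"]).as_matrix(); print(s["tcp_pos"],M.round(3),s["joint_pos"].round(2),s["force"])
c=im[180:300,200:320]
b=cv2.resize(im2[190:300,210:280],(200,314),interpolation=cv2.INTER_CUBIC);b2=np.zeros((600,200,3),np.uint8);b2[:314]=b;
cv2.imwrite("pics/w4c.png",np.hstack([cv2.resize(c,(600,600),interpolation=cv2.INTER_CUBIC),b2]))
E
```

```text
[ 0.55257351 -0.32657504  0.19659646] [[ 0.995  0.095  0.004]
 [ 0.095 -0.995 -0.001]
 [ 0.004  0.001 -1.   ]] [-0.65  0.53  0.12  1.16  0.    2.4 ] [ 0.43230072  0.57363877 -2.22673642]
```

View pics/w4c.png

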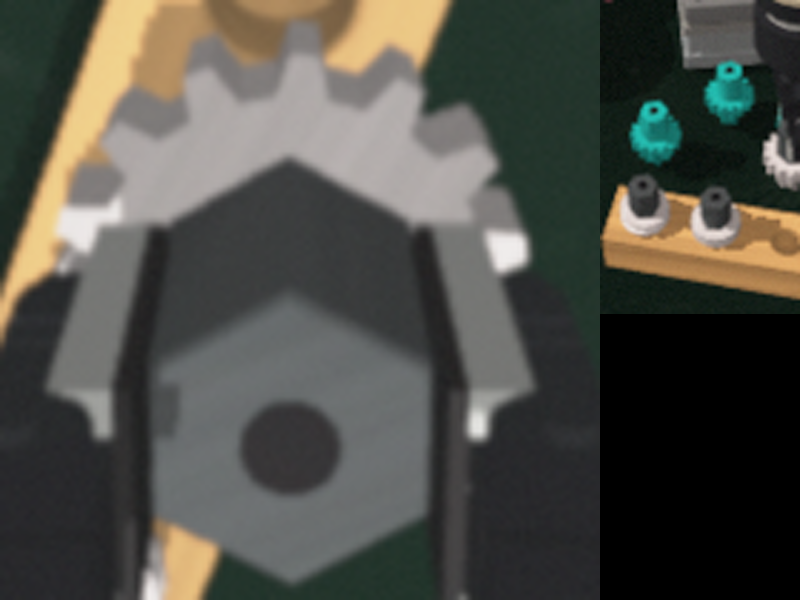

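```bash
python3 - <<'E'
from h import *
T=np.array(robot.camera_params("wrist")["tool_from_camera"]);K=np.array(robot.camera_params("wrist")["mtx"])
def t(x,y,z=-.0243):
    d=T[:3,:3]@np.linalg.inv(K)@np.array([200+x/5-.4,180+y/5-.4,1]);o=T[:3,3];return o+d*(z-o[2])/d[2]
for q in [(290,448),(290,293),(292,583),(152,362),(430,365),(152,518),(430,515)]: print(q,t(*q).round(4))
E
```

```text
(290, 448) [-0.0012 -0.0002 -0.0243]
(290, 293) [ 0.0137 -0.0002 -0.0243]
(292, 583) [-0.015   0.     -0.0243]
(152, 362) [ 0.0071 -0.0122 -0.0243]
(430, 365) [ 0.0069  0.0119 -0.0243]
(152, 518) [-0.0083 -0.0125 -0.0243]
(430, 515) [-0.0079  0.0123 -0.0243]
```

Call:
{"name": "step_arm", "arguments": {"rows": [[0.085,-3.86,0,0,0,0,0],[0.085,-3.86,0,0,0,0,0],[0.085,-3.86,0,0,0,0,0],[0.085,-3.86,0,0,0,0,0],[0.085,-3.86,0,0,0,0,0],[0.085,-3.86,0,0,0,0,0],[0.085,-3.86,0,0,0,0,0],[0.085,-3.86,0,0,0,0,0],[0.085,-3.86,0,0,0,0,0],[0.085,-3.86,0,0,0,0,0]]}}

```text
time: 15.7
tcp_pos: [0.522, 0.0612, 0.1927]
ee_rot: [-3.136, -0.149, 0.002]
force: [0.7, -0.3, -1.9]
grip_width: 0.0244
grasp_force: 59.8
```

Call:
{"name": "step_arm", "arguments": {"rows": [[0,0,0,0,0,-5,0],[0,0,0,0,0,-5.5,0],[0,0,0,0,0,0,0],[0,0,0,0,0,0,0],[0,0,0,0,0,0,0],[0,0,0,0,0,0,0],[0,0,0,0,0,0,0],[0,0,0,0,0,0,0],[0,0,0,0,0,0,0],[0,0,0,0,0,0,0]]}}

```text
time: 16.53
tcp_pos: [0.5233, 0.0592, 0.1937]
ee_rot: [-3.109, -0.434, -0.001]
force: [-0.4, -0.0, -3.1]
grip_width: 0.0245
grasp_force: 60.2
```

```bash
python3 - <<'E'
from h import *
s=robot.get_state(); M=Ro.from_rotvec(s["ee_rot"]).as_matrix(); print(s["tcp_pos"],M.round(4),s["joint_pos"].round(2),s["force"],np.degrees(np.arctan2(M[1,0],M[0,0])))
ax=s["tcp_pos"]+M@[-.0008,-.0001,-.0]; print(totool([.5235-ax[0],.0589-ax[1],0],s))
E
```

```text
[0.5232532  0.05923318 0.19374044] [[ 9.617e-01  2.740e-01  6.000e-04]
 [ 2.740e-01 -9.617e-01  2.000e-03]
 [ 1.100e-03 -1.800e-03 -1.000e+00]] [-0.03  0.32 -0.22  1.04  0.    2.84] [-0.43495235 -0.01394904 -3.1498347 ] 15.90493147402745
[0.09 0.05 0.  ]
```

Call:
{"name": "step_arm", "arguments": {"rows": [[0.09,0.05,0,0,0,0,0],[0,0,1,0,0,0,0],[0,0,1,0,0,0,0],[0,0,1,0,0,0,0],[0,0,1,0,0,0,0],[0,0,1,0,0,0,0],[0,0,0.6,0,0,0,0],[0,0,0.4,0,0,0,0],[0,0,0.2,0,0,0,0],[0,0,0,0,0,0,0]]}}

```text
time: 17.37
tcp_pos: [0.5242, 0.0593, 0.1314]
ee_rot: [-3.109, -0.435, -0.001]
force: [-0.6, 0.7, -2.9]
grip_width: 0.0251
grasp_force: 60.2
```

Call:
{"name": "step_arm", "arguments": {"rows": [[0,0,0.1,0,0,0,0],[0,0,0.1,0,0,0,0],[0,0,0.1,0,0,0,0],[0,0,0.1,0,0,0,0],[0,0,0.1,0,0,0,0],[0,0,0.1,0,0,0,0],[0,0,0,0,0,0,0],[0,0,0,0,0,0,0],[0,0,0,0,0,0,0],[0,0,0,0,0,0,0]]}}

```text
time: 18.2
tcp_pos: [0.5244, 0.0592, 0.1257]
ee_rot: [-3.11, -0.435, -0.001]
force: [1.1, -1.5, -4.0]
grip_width: 0.0249
grasp_force: 60.1
```

Call:
{"name": "step_arm", "arguments": {"rows": [[0,0,0.1,0,0,0,0],[0,0,0.1,0,0,0,0],[0,0,0.1,0,0,0,0],[0,0,0.1,0,0,0,0],[0,0,0.1,0,0,0,0],[0,0,0.1,0,0,0,0],[0,0,0.1,0,0,0,0],[0,0,0,0,0,0,0],[0,0,0,0,0,0,0],[0,0,0,0,0,0,0]]}}

```text
time: 19.03
tcp_pos: [0.5244, 0.0592, 0.1186]
ee_rot: [-3.11, -0.435, -0.001]
force: [0.8, -3.7, -3.2]
grip_width: 0.0251
grasp_force: 60.1
```

Call:
{"name": "step_arm", "arguments": {"rows": [[0,0.02,0.12,0,0,0,0],[0,0.02,0.12,0,0,0,0],[0,0,0.12,0,0,0,0],[0,0,0.12,0,0,0,0],[0,0,0.12,0,0,0,0],[0,0,0.12,0,0,0,0],[0,0,0.12,0,0,0,0],[0,0,0.12,0,0,0,0],[0,0,0,0,0,0,0],[0,0,0,0,0,0,0]]}}

```text
time: 19.87
tcp_pos: [0.5246, 0.0591, 0.1095]
ee_rot: [-3.109, -0.435, -0.002]
force: [-1.6, -2.0, 6.0]
grip_width: 0.0246
grasp_force: 61.4
```

Call:
{"name": "step_arm", "arguments": {"rows": [[0,0,0.06,0,0,0,0],[0,0,0.06,0,0,0,0],[0,0,0.06,0,0,0,0],[0,0,0.06,0,0,0,0],[0,0,0.05,0,0,0,0],[0,0,0,0,0,0,0],[0,0,0,0,0,0,0],[0,0,0,0,0,0,0],[0,0,0,0,0,0,0],[0,0,0,0,0,0,0]]}}

```text
time: 20.7
tcp_pos: [0.5247, 0.0591, 0.1067]
ee_rot: [-3.109, -0.435, -0.003]
force: [-2.0, -1.9, 7.4]
grip_width: 0.0247
grasp_force: 61.5
```

Call:
{"name": "step_arm", "arguments": {"rows": [[0,0,0.05,0,0,0,0],[0,0,0.05,0,0,0,0],[0,0,0.05,0,0,0,0],[0,0,0,0,0,0,0],[0,0,0,0,0,0,0],[0,0,0,0,0,0,0],[0,0,0,0,0,0,0],[0,0,0,0,0,0,0],[0,0,0,0,0,0,0],[0,0,0,0,0,0,0]]}}

```text
time: 21.53
tcp_pos: [0.5248, 0.0591, 0.1065]
ee_rot: [-3.109, -0.436, -0.004]
force: [-7.3, -1.0, 23.7]
grip_width: 0.0248
grasp_force: 63.7
```

```bash
python3 - <<'E'
from h import *
im=robot.get_image("side")[:,:,::-1]; im2=robot.get_image("wrist")[:,:,::-1]; s=robot.get_state(); print(s["force"],s["tcp_pos"],s["time"],s["qvel"].round(4))
a=cv2.resize(im[90:220,195:325],(400,400),interpolation=cv2.INTER_CUBIC); b=cv2.resize(im2[80:320,100:420],(400,300)); cv2.imwrite("pics/f.png",np.hstack([a,np.vstack([b,np.zeros((100,400,3),np.uint8)])]))
E
```

```text
[-7.01882056 -1.31939362 23.15551233] [0.52480002 0.05912577 0.10655098] 21.6333 [-0.0001 -0.0007  0.0005  0.0004 -0.0006 -0.0002]
```

View pics/f.png

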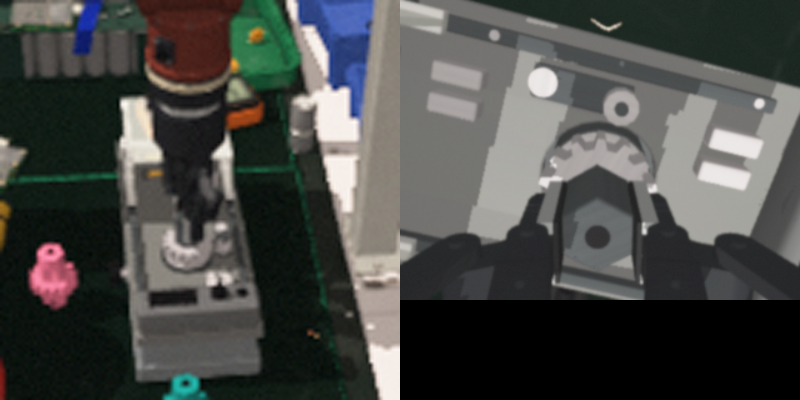

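The wheel sits home on the socket, held at 23 N with the arm still, and the guard is open behind it.

```bash
python3 -c "
from cell import robot
print(robot.sign_off())"
```

```text
the job is handed in; nothing more can be done
None
```

The guard is fully open and the toothed drive wheel is meshed in the socket, with its collar home against the spring. The arm is still holding it down with about 23 N, and the job was handed in with no verdict shown.

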